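# Free a sagging barrel bolt and hold the tool crib's gate ajar

### The job

Open the mesh gate of the bench-top tool crib: its barrel bolt sags and hangs on the bent-up lip of the keeper, so take it by the ball knob, lift it while pulling until you feel it come over the lip, without wrenching at the keeper, and draw it all the way back to its stop. Only then pull the gate against its closing spring until its free edge stands out about a hand's width (some 90 mm), and finish there, still holding it ajar with the bolt drawn. Never swing the gate wide, and leave the foam model, glue bottle, cork block and tape roll where they are.

Things in the scene. Friction and masses are not known exactly. Their poses are not given: they have to be found in the camera images.
- crib: bench-top tool crib, pale grey tube frame, wire-mesh sides, plywood floor, grey roof board, 220 deep, 500 wide, 215 high, fixed to the bench. Origin on the bench in the plane of the front posts; the front looks to its -x (to the robot), y is left seen from the robot, z up. Spans x 0 to 220, y -200 to 300; gate at y -166 to 142; right of it the 30 wide latch post, y -200 to -170.
- gate: the crib's mesh gate, 308 wide, 20 thick, top 215 above the bench, with its bolt. Origin on the vertical hinge axis (left side, crib x 0, y 146) at bench height; the leaf runs along its own -y, free edge at y -312; its front face, x 0, looks to -x. Axes lie like the crib's when shut. Only the knob rises above 215.
- gate_swing (a joint): gate angle, rad, about the vertical hinge: 0 shut, grows as the free edge comes out towards the robot (clockwise seen from above). A spring hinge pulls it shut with 0.8 N m at 0, 1.04 N m at 0.3 rad (5 to 6 N at the drawn knob); let go, it falls shut. The free edge stands out 312 mm times the sine of this angle.
- gate_hinge (a point): point on the gate's vertical hinge axis at 234 mm above the bench (the height of the knob's centre when the bolt hangs down)
- gate_edge (a point): point on the gate's free edge at its front face, 180 mm above the bench
- knob (a point): centre of the bolt's steel ball knob, 26 mm across, on an upright 10 mm stem, 54 mm above the bar's axis; with the bolt hanging it is 234 mm above the bench, 19 above the gate's top; 18.5 mm in front of the gate's face; 235 mm from the hinge axis with the bolt home, 185 drawn. Free all round; the cover under it ends 27 mm below its centre. The stem runs in a slot and stays upright.
- bolt_draw (a joint): how far the bolt is drawn, m, along the gate towards the hinge (gate's +y): about 0 home (starts -0.003 to 0.003), 0.050 against its stop. 1.5 N of friction; stays where left. Hanging down it can be drawn only to about 0.005, where the shoulder of its nose meets the keeper's lip; the nose has left the keeper at about 0.030.
- bolt_lift (a joint): how far the bolt is lifted in its worn guides, m, straight up: 0 hanging on the guides' sills, 0.010 against their roofs; its weight (0.3 to 0.6 kg) brings it down when let go. The nose comes over the lip at 0.003 to 0.006, differently each time: to be felt.
- keeper: steel strap loop on the latch post in which the bolt's nose sits, 48 high, 36 out from the post; its lower strap, 22 wide along the bolt, is bent up at the gate-side edge to a 4 mm thick lip, top 5.5 below the origin, that sits in a 14 long, 7 deep groove under the 20 mm bar. Origin on the post's face, mid width, within about 1 mm of the bar's axis height; axes like the crib's; the bar passes 18.5 in front.
- foam_model: light blue foam model, 55 x 120 x 85 high, standing in front of the gate near the hinge; a wide-swung gate would knock it over. Origin under its centre
- glue: yellow glue bottle, 52 across, 150 high, right of the crib; origin under its centre
- cork_block: cork sanding block, 60 x 110 x 35, on the bench to the right in front; origin under its centre
- tape: roll of tan tape, 104 across, 24 high, lying on the crib's roof; origin under its centre
Mind the look-alikes: they are no part of the job. What is meant by the foam_model is not green or red, and is the smaller of those in its own colour.

How it is judged (in metres and radians):
On the way, in this order (a step that is already met when the one before it is completed fails the run):
1. the bolt is lifted at its place in the keeper, the gate still shut (value of joint bolt_lift above 0.0025 m and value of joint bolt_draw below 0.03 m and value of joint gate_swing below 0.06 rad and contact force between the fingers and gate above 1 N), for 0.1 s.
2. the bolt is fully drawn, the gate not yet swung (value of joint bolt_draw above 0.044 m and value of joint gate_swing below 0.1 rad and contact force between the fingers and gate above 1 N), for 0.1 s.
At the end, for the whole second after the job is handed in: The gate stands still at 0.20 to 0.40 rad (free edge about 60 to 120 mm out), held there by the fingers (over 1 N on gate or bolt), touched by no bystander; the bolt is still drawn by 40 mm or more; the four bystanders lie within 20 mm of their starts (value of joint gate_swing between 0.2 and 0.4 rad and velocity of joint gate_swing between -0.05 and 0.05 rad/s and value of joint bolt_draw above 0.04 m and contact force between the fingers and gate above 1 N and contact force between gate and foam_model below 0.2 N and contact force between gate and glue below 0.2 N and contact force between gate and cork_block below 0.2 N and contact force between gate and tape below 0.2 N and distance of each of foam_model, glue, cork_block, tape from where it was at the start of the episode below 0.02 m); the arm keeps its last pose, push and grip.
It fails at once if the bolt is wrenched against the keeper (over 40 N) (contact force between keeper and gate above 40 N).
It fails at once if the keeper is pushed by the robot (over 30 N) (contact force between keeper and the fingers above 30 N or contact force between keeper and the arm above 30 N).
It fails at once if the gate is swung wide (over 0.6 rad) (value of joint gate_swing above 0.6 rad).
It fails at once if the foam model, glue bottle, cork block or tape roll is disturbed (moved over 20 mm) (distance of any of foam_model, glue, cork_block, tape from where it was at the start of the episode above 0.02 m).
It also fails if it takes over 38 s, if anything falls off the work surface, if the arm or the gripper's body presses on something with over 40 N, if the wrist force passes 120 N, or if a joint passes its speed limit or range.

### The arm

A 7-joint arm with a two-finger parallel gripper is mounted at the origin on the work surface. World frame = base frame: x ahead of the robot, y to its left, z up, the work surface at z = 0. Lengths are in mm, angles in rad, forces in N, time in s.
With the tool pointing down it reaches from about 425 to 950 mm from the base axis. Payload 4.7 kg.
Tool frame: the origin (TCP) lies between the finger pads; the fingertips stand 25 mm ahead of it and the grasp point (between the pads) lies 6 mm ahead of it; x points along the fingers, z is the direction in which the jaws open and shut, and the axes are right-handed (so a half turn about x gives the same grasp; the last joint's range is limited). The gripper opens to 87 mm and grips with 3 to 60 N. Pads are 19 mm wide; open, the fingers measure 117 mm over their backs; the gripper's body (75 mm by 190 mm) begins 51 mm behind the grasp point.
Start: joints at [1.118, 0.469, -0.049, 1.532, 0.024, 1.141, -0.082], TCP at [277.624, -615.282, 247.573] pointing down, gripper open.
Joint ranges: [-2.59, 2.59], [-0.33, 1.99], [-1.39, 1.29], [0.1, 2.45], [-1.04, 4.18], [0.21, 1.99], [-2.66, 2.66]. Speed limits (rad/s): [2.57, 2.57, 3.14, 3.14, 3.14, 3.14, 3.14].

### API

Orientations are given as a unit quaternion [w, x, y, z].
In Python, from cell import * gives the robot as it stands.
- The arm moves only by the shell command python3 -m creep 'ROWS' [FORCE]. ROWS is JSON, a list of rows, each an object with "hand": the gripper command: -1 is fully open, 1 is shut, values between are in proportion; "slide": the shift along the tool's x, y, z as a fraction of full scale, a list of three; "yaw": the turn about the tool's x as a fraction of full scale. A call has 1 to 12 rows; each row shifts and turns the pose as measured when the row begins, along the tool's axes as they then stand; what a row does not reach is not made up. Full scale, the value 1, is 0.03 m for a shift and 0.12 rad for a turn. A row lasts 1/12 s, in which the tool goes at most 41.7 mm and 7.16 degrees, less where a joint would pass 70% of its speed; a pose out of reach is approached as far as the arm can. A call with a number of a shift or a turn outside -1 to 1 is refused whole. A call with a gripper value outside its range is refused whole. The fingers move at their own pace and stop on an object; FORCE is the grip in N (left out, the last holds). Time passes only in rows, so rows that do not move let the fingers close. It gives the time, the measured TCP pose, the force and the opening at its end, in the units of the state.
- observe(): the state, without advancing time (a new reading comes with each control period).
- capture(name): name is "side" or "top"; returns a dict with "pixels" (384x512x3 uint8, blue, green, red), "intrinsics" (3x3 intrinsics, pixels), "k1" (the pictures are not rectified: a ray, as slopes to the right and down, at radius r is drawn at 1 + k1 r^2 times it, then the intrinsics apply), "R" (3x3) and "t" (3): a world point X has camera coordinates R X + t. Camera axes: x right, y down, z forward; pixel columns grow to the right and rows downward; lengths in mm; the calibration is good to about 2 mm. A picture is of the moment at which its call begins. There is no depth.
- job_done(): hands the job in, once; it reports no verdict.
Trained networks look in the newest picture that a camera, given by its name, has taken for a name from the list of things; names that differ only in an ending like _2 or _b are one class to them, and where a whole thing is asked for, a point or a joint stands for the part that bears it (a point fixed in the world has none). Each returns a list of dicts, best first, with "p" (0 to 1); they miss things now and then, are a little off and sometimes report something else, mostly with a low value. They report only what shows in the picture. A call takes as long as a camera call. They do not tell look-alikes from the thing itself.
- spot_in(thing, camera): "extent" ([left, top, right, bottom] in pixels, round what is visible of it).
- outline_of(thing, camera): "pixels" (384x512 bool, what is visible of it) and "extent" ([left, top, right, bottom] in pixels, round what is visible of it).
The state is a dict: "time_s": time; "joint_positions": joint angles; "joint_vel": joint speeds; "joint_torque": joint torques, N m; "position": TCP position; "tcp_rot": TCP orientation; "wrist_force": force on the tool from outside, world axes, zero at the start; "ft_torque": the same for the moment, N m; "gripper_width": finger opening in mm.
Only numpy, scipy, OpenCV 4.12 (cv2) and the standard library are available. Lean on these libraries where they do the work, as an engineer would, in place of code of your own. Each camera call takes 0.05 s, during which the arm holds its last target.

## Working session

There is one attempt and no reset: what is moved stays moved. The work goes in short steps, Python scripts to look and compute and a shell command to move; the robot and the scene stay as the last step left them, time stands still between calls to the robot, and variables do not carry over. Pictures are saved under pics/ and viewed, and the job is handed in when it is done.

```bash
ls; mkdir -p pics
python3 - <<'E'
from cell import *
import cv2
print(observe())
for n in("side","top"):
    c=capture(n); cv2.imwrite(f"pics/{n}0.png",c["pixels"]); print(n,c["intrinsics"],c["k1"],c["R"],c["t"])
    for th in ("knob","keeper","gate","crib","foam_model","glue","cork_block","tape","gate_edge","gate_hinge"):
        print(th,[(round(d["p"],2),[round(float(x)) for x in d["extent"]]) for d in spot_in(th,n)])
E
```

```text
pics
{'time_s': 0.0, 'joint_positions': array([ 1.11812091,  0.46943386, -0.0486094 ,  1.53369705,  0.02411041,
        1.14097083, -0.08228265]), 'joint_vel': array([ 1.19214729e-03, -2.17363581e-03,  2.61873582e-05,  4.92779386e-04,
        8.71908249e-04, -5.07525860e-04,  2.66049196e-04]), 'joint_torque': array([ 3.87835216e-04, -5.07980776e+01, -8.05612234e-02, -2.36158293e+01,
       -6.14385051e-02,  3.78367316e-02,  1.61787812e-04]), 'position': array([ 277.35491943, -614.78529443,  246.50321366]), 'tcp_rot': array([ 0.59339852,  0.38399211,  0.59456779, -0.38329805]), 'wrist_force': array([-0.06931632, -0.86013407, -0.60083736]), 'ft_torque': array([-0.03446814,  0.03722673,  0.02305114]), 'gripper_width': 87.19937911076389}
side [[366.85835844   0.         253.14860426]
 [  0.         366.85835844 188.39159543]
 [  0.           0.           1.        ]] 0.03970775733466911 [[ 0.99190284 -0.12522184 -0.02117195]
 [-0.09755015 -0.64448993 -0.75836449]
 [ 0.08131869  0.75428922 -0.6514868 ]] [-486.77433144  175.97443095 1037.10515616]
knob [(0.78, [289, 180, 326, 236])]
keeper
[... 638 characters left out ...]
66476374 [[ 0.06603159 -0.99781619 -0.00163444]
 [-0.97675644 -0.06430299 -0.2044798 ]
 [ 0.20392815  0.01509858 -0.97886942]] [ -59.02816135  524.84773452 1273.98444413]
knob [(0.72, [195, 142, 314, 173]), (0.51, [259, 151, 322, 162])]
keeper [(0.67, [310, 146, 322, 165])]
gate [(0.6, [189, 138, 313, 173])]
crib [(0.76, [138, 71, 321, 175]), (0.59, [195, 140, 315, 172])]
foam_model [(0.86, [261, 225, 281, 261]), (0.8, [309, 268, 368, 326]), (0.7, [157, 228, 185, 286]), (0.57, [198, 209, 241, 226])]
glue [(0.68, [340, 162, 361, 186])]
cork_block [(0.73, [330, 194, 369, 228])]
tape [(0.68, [200, 100, 240, 135])]
gate_edge [(0.6, [194, 142, 317, 172])]
gate_hinge [(0.93, [194, 140, 310, 174])]
```

View pics/side0.png

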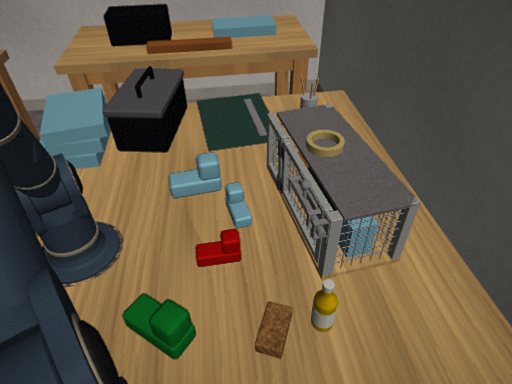

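View pics/top0.png

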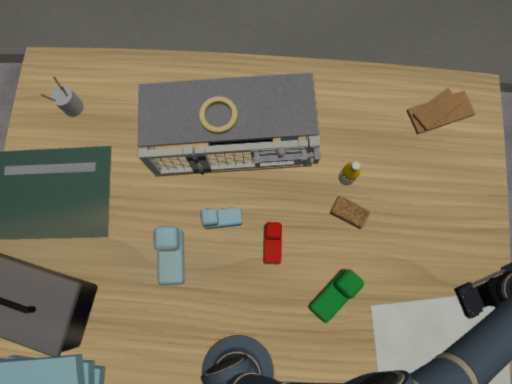

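Run:
```python
import cv2,numpy as np
a=cv2.imread("pics/side0.png")[125:275,260:360];b=cv2.imread("pics/top0.png")[130:190,180:330]
cv2.imwrite("pics/side0c.png",cv2.resize(a,None,fx=4,fy=4,interpolation=2));cv2.imwrite("pics/top0c.png",cv2.resize(b,None,fx=5,fy=5,interpolation=2))
```

```text
(no output)
```

View pics/side0c.png

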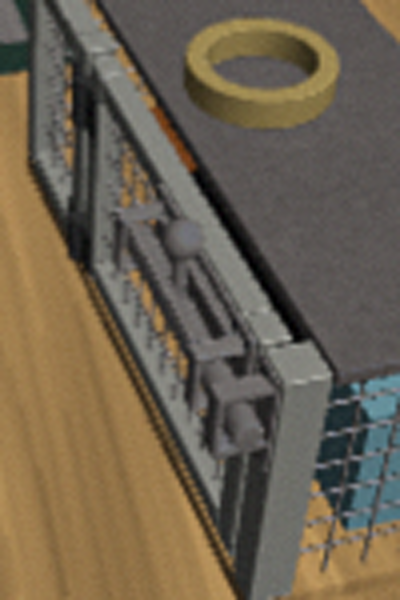

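View pics/top0c.png

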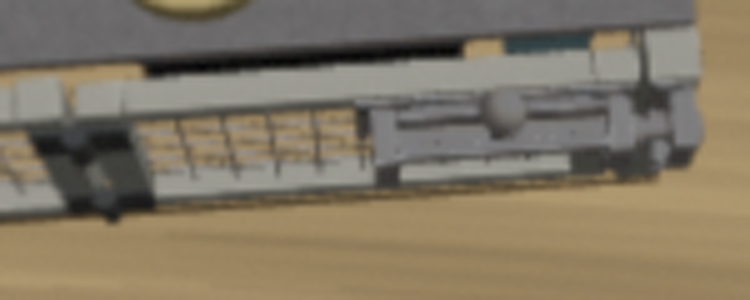

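Top: knob at about (280,153) and keeper at (316,155). Side: knob at (306,184). There are four foam models. Green is at top (336,295), red at (273,243), larger blue at (170,256) and smaller blue at (221,217). The smaller light blue one near the hinge, side (238,205), is the one meant.

```bash
cat > h.py <<'E'
import numpy as np,cv2
from cell import *
from scipy.optimize import least_squares
def ray(c,uv):
    p=cv2.undistortPoints(np.array([[uv]],float),np.array(c["intrinsics"]),np.array([c["k1"],0,0,0.]))[0,0]
    R=np.array(c["R"]);t=np.array(c["t"]).ravel()
    return -R.T@t, R.T@np.array([p[0],p[1],1.])
def onz(c,uv,z):
    o,d=ray(c,uv); return o+d*(z-o[2])/d[2]
def tri(c1,u1,c2,u2):
    o,d=ray(c1,u1);p,e=ray(c2,u2)
    s=np.linalg.lstsq(np.c_[d,-e],p-o,rcond=None)[0]
    a=o+d*s[0];b=p+e*s[1]; return (a+b)/2,np.linalg.norm(a-b)
def proj(c,X):
    X=np.atleast_2d(X).astype(float)
    return cv2.projectPoints(X,cv2.Rodrigues(np.array(c["R"]))[0],np.array(c["t"],float),np.array(c["intrinsics"]),np.array([c["k1"],0,0,0.]))[0][:,0]
E
python3 - <<'E'
from h import *
np.set_printoptions(precision=1,suppress=True)
T=capture("top");S=capture("side")
print("knob",tri(T,(280.4,152.6),S,(306,184.5)), onz(T,(280.4,152.6),234),onz(S,(306,184.5),234))
f=lambda c:[180+c[0]/5,130+c[1]/5]
a=onz(T,f((130,118)),215);b=onz(T,f((590,80)),215);print("gate front top",a,b,np.arctan2(*(a-b)[:2]))
print("post",onz(T,f((643,85)),215),onz(T,f((698,79)),215))
# side: gate top front edge: crop pts
g=lambda c:[260+c[0]/4,125+c[1]/4]
print("side post front top L",onz(S,g((275,357)),215),"R",onz(S,g((330,378)),215))
print("side gate edge",onz(S,g((100,62)),215),onz(S,g((250,335)),215))
for n,u in (("foamS",(221,217)),("glue",(350,174)),("cork",(350,212))): print(n,onz(T,u,20))
im=cv2.resize(S["pixels"][170:240,215:265],None,fx=8,fy=8);cv2.imwrite("pics/foam.png",im)
im=cv2.resize(T["pixels"][190:300,140:300],None,fx=4,fy=4);cv2.imwrite("pics/foamt.png",im)
o=observe();from scipy.spatial.transform import Rotation as Ro
q=o["tcp_rot"];print(Ro.from_quat(np.r_[q[1:],q[0]]).as_matrix())
E
```

```text
knob (array([609.2, -80.6, 233.1]), np.float64(6.566683197680912)) [605.5 -80.4 234. ] [612.3 -80.6 234. ]
gate front top [595.5 120.2 215. ] [ 633.4 -127.9  215. ] -0.15144386402399745
post [ 632.5 -156.8  215. ] [ 638.  -186.7  215. ]
side post front top L [ 644.9 -167.4  215. ] R [ 670.  -187.6  215. ]
side gate edge [605.3 141.5 215. ] [ 635.9 -148.2  215. ]
foamS [453.9  83.7  20. ]
glue [ 616.9 -310.6   20. ]
cork [ 495.4 -313.4   20. ]
[[ 0.   0.9  0.4]
 [-0.   0.4 -0.9]
 [-1.   0.   0. ]]
```

View pics/foamt.png

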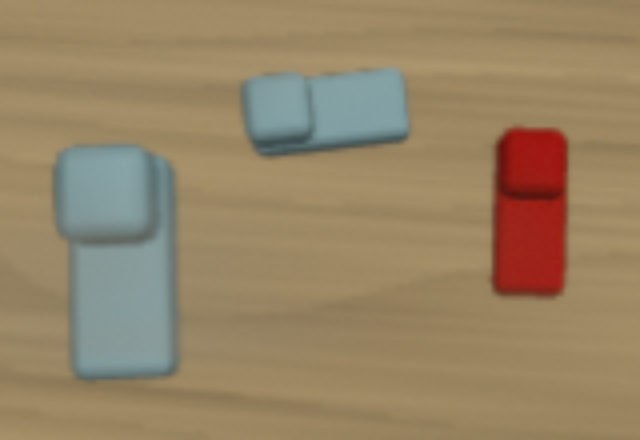

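```bash
cat >> h.py <<'E'
def crib2w(p,P):
    x,y,a=p;P=np.atleast_2d(P).astype(float);c,s=np.cos(a),np.sin(a)
    return np.c_[x+c*P[:,0]-s*P[:,1],y+s*P[:,0]+c*P[:,1],P[:,2]]
E
python3 - <<'E'
from h import *
np.set_printoptions(precision=2,suppress=True)
cs={n:capture(n) for n in("top","side")}
# masks of knob/gate
K=[-18.5-0,146-235,234]
g=lambda c:(260+c[0]/4,125+c[1]/4); f=lambda c:(180+c[0]/5,130+c[1]/5)
obs=[("side",K,g((184,238))),("top",K,f((502,113)))]
# crib's keeper centre boxes, roof corners
def res(p,full=False):
    r=[]
    for n,P,u in obs: r+=list(proj(cs[n],crib2w(p,P))[0]-u)
    return np.array(r)
# gate front top edge points in top & side as line constraint
lines=[("top",[f((130,118)),f((590,80))]),("side",[g((100,62)),g((250,335))])]
def res2(p):
    r=list(res(p[:3]))
    for n,us in lines:
        a,b=proj(cs[n],crib2w(p[:3],[[0,120,215],[0,-150,215]]))
        d=(b-a)/np.linalg.norm(b-a)
        for u in us: w=np.array(u)-a; r.append(d[0]*w[1]-d[1]*w[0])
    return np.array(r)
s=least_squares(res2,[620,0,0.14]);print(s.x,s.fun)
p=s.x
E6=[[[0,-200,215],[0,300,215]],[[0,-200,0],[0,-200,215]],[[0,-166,215],[0,-166,0]],[[0,142,215],[0,142,0]],[[220,-200,215],[0,-200,215]],[[220,-200,215],[220,300,215]],[[220,300,215],[0,300,215]],[[0,300,0],[0,300,215]],[[0,-200,0],[0,300,0]],[[-36,-185,156],[-36,-185,204]]]
for n,(x0,y0,x1,y1,k) in {"top":(130,65,330,190,4),"side":(255,95,425,285,3)}.items():
    c=cs[n];im=cv2.resize(c["pixels"][y0:y1,x0:x1],None,fx=k,fy=k,interpolation=2)
    q=lambda u:tuple(int(v) for v in ((np.array(u)-(x0,y0)+.5)*k))
    for e in E6:
        a,b=proj(c,crib2w(p,e));cv2.line(im,q(a),q(b),(0,0,255),1)
    kk=crib2w(p,K)[0];ring=[kk+13*np.array([np.cos(t),np.sin(t),0]) for t in np.linspace(0,6.28,20)]+[kk+13*np.array([0,np.cos(t),np.sin(t)]) for t in np.linspace(0,6.28,20)]
    for u in proj(c,np.array(ring)): cv2.circle(im,q(u),1,(0,255,0),-1)
    cv2.imwrite(f"pics/{n}_ov.png",im)
print(crib2w(p,K))
E
```

```text
[615.78   9.6    0.13] [-1.39  0.25  0.3  -1.2   2.07  0.07 -2.06  0.12]
[[608.88 -81.04 234.  ]]
```

View pics/top_ov.png

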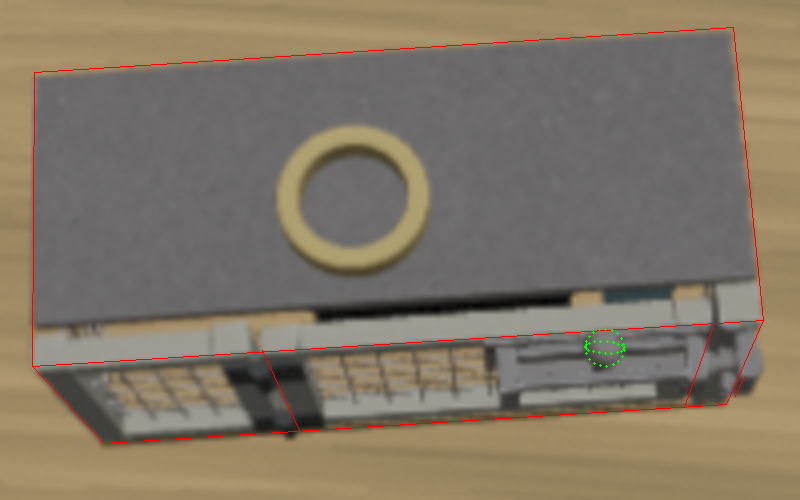

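View pics/side_ov.png

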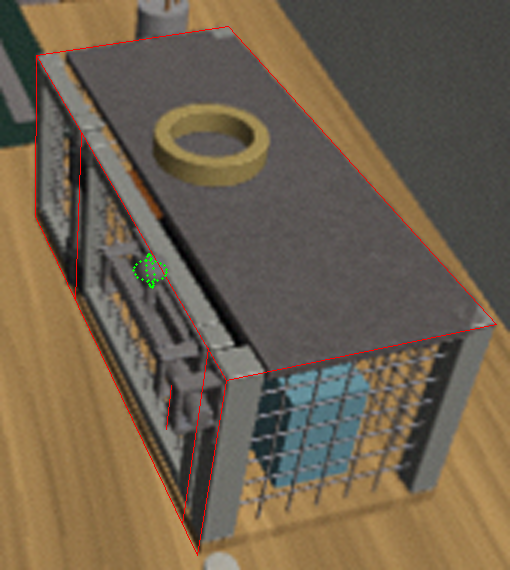

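```bash
cat >> h.py <<'E'
from scipy.spatial.transform import Rotation as Ro
def toolR():
    q=observe()["tcp_rot"];return Ro.from_quat(np.r_[q[1:],q[0]]).as_matrix()
def st(tgt=None,yaw=0.13):
    o=observe();R=toolR();np.set_printoptions(precision=2,suppress=True)
    print("t",o["time_s"],"pos",o["position"],"w",o["gripper_width"],"F",o["wrist_force"],"M",o["ft_torque"])
    z=R[:,2];print("tool y",R[:,1],"z",z,"x",R[:,0])
    d=np.arctan2(-np.cos(yaw),np.sin(yaw))-np.arctan2(z[1],z[0]);print("yaw rows",-d/0.12)
    if tgt is not None: print("slide units",R.T@(np.array(tgt)-o["position"])/30)
E
python3 -c "
from h import *
st([609.5,-81,300])"
```

```text
t 1.3 pos [ 277.61 -615.3   247.58] w 87.21728966236982 F [-0.71  0.75  0.03] M [-0.    0.01  0.06]
tool y [0.91 0.41 0.  ] z [ 0.41 -0.91  0.  ] x [ 0. -0. -1.]
yaw rows 2.4477982747148004
slide units [ -1.75  17.41 -11.69]
```

```bash
python3 -m creep '[{"hand":-1,"slide":[-0.9,0.3,-0.2],"yaw":0},{"hand":-1,"slide":[-0.9,0.8,-0.5],"yaw":0},{"hand":-1,"slide":[0,0.9,-0.6],"yaw":0},{"hand":-1,"slide":[0,0.9,-0.6],"yaw":0},{"hand":-1,"slide":[0,0.9,-0.6],"yaw":0},{"hand":-1,"slide":[0,0.9,-0.6],"yaw":0},{"hand":-1,"slide":[0,0.9,-0.6],"yaw":0},{"hand":-1,"slide":[0,0.9,-0.6],"yaw":0},{"hand":-1,"slide":[0,0.9,-0.6],"yaw":0},{"hand":-1,"slide":[0,0.9,-0.6],"yaw":0}]' 40; python3 -c "
from h import *
st([609.5,-81,300])"
```

```text
time_s: 2.13
position: [437.1, -362.0, 303.1]
tcp_rot: [0.591, 0.388, 0.59, -0.392]
wrist_force: [0.1, 0.2, 0.7]
gripper_width: 87.1
t 2.1333 pos [ 437.09 -362.03  303.13] w 87.09984332358539 F [0.12 0.18 0.68] M [-0.01 -0.01 -0.06]
tool y [ 0.92  0.39 -0.  ] z [ 0.39 -0.92  0.  ] x [-0.   -0.01 -1.  ]
yaw rows 2.2804974774379927
slide units [ 0.04  8.96 -6.36]
```

```bash
python3 -m creep '[{"hand":-1,"slide":[0,0.9,-0.65],"yaw":0},{"hand":-1,"slide":[0,0.9,-0.65],"yaw":0},{"hand":-1,"slide":[0,0.9,-0.65],"yaw":0},{"hand":-1,"slide":[0,0.9,-0.65],"yaw":0},{"hand":-1,"slide":[0,0.9,-0.65],"yaw":0},{"hand":-1,"slide":[0,0.9,-0.65],"yaw":0},{"hand":-1,"slide":[0,0.9,-0.65],"yaw":0},{"hand":-1,"slide":[0,0.8,-0.6],"yaw":0},{"hand":-1,"slide":[0,0,0],"yaw":0.8},{"hand":-1,"slide":[0,0,0],"yaw":0.8},{"hand":-1,"slide":[0,0,0],"yaw":0.7},{"hand":-1,"slide":[0,0,0],"yaw":0}]'
python3 - <<'E'
from h import *
st([609.5,-81,300])
for n in("side","top"):
    c=capture(n);o=observe()["position"]
    u=proj(c,[[609.5,-81,234]])[0]
    x0,y0=int(u[0])-60,int(u[1])-70
    im=cv2.resize(c["pixels"][y0:y0+120,x0:x0+120],None,fx=5,fy=5,interpolation=2)
    cv2.circle(im,tuple(int(v) for v in (u-(x0,y0)+.5)*5),2,(0,255,0),-1)
    v=proj(c,[o+[0,0,-25]])[0];cv2.circle(im,tuple(int(w) for w in (v-(x0,y0)+.5)*5),2,(0,0,255),-1)
    cv2.imwrite(f"pics/{n}1.png",im)
E
```

```text
time_s: 3.13
position: [581.7, -111.5, 303.9]
tcp_rot: [0.534, 0.466, 0.53, -0.465]
wrist_force: [0.5, 0.5, 0.3]
gripper_width: 86.9
t 3.1333 pos [ 581.75 -111.46  303.91] w 86.89920387394768 F [0.55 0.51 0.34] M [0.01 0.06 0.04]
tool y [0.99 0.13 0.  ] z [ 0.13 -0.99  0.  ] x [ 0. -0. -1.]
yaw rows 0.020116936649931343
slide units [ 0.13  1.05 -0.88]
```

View pics/side1.png

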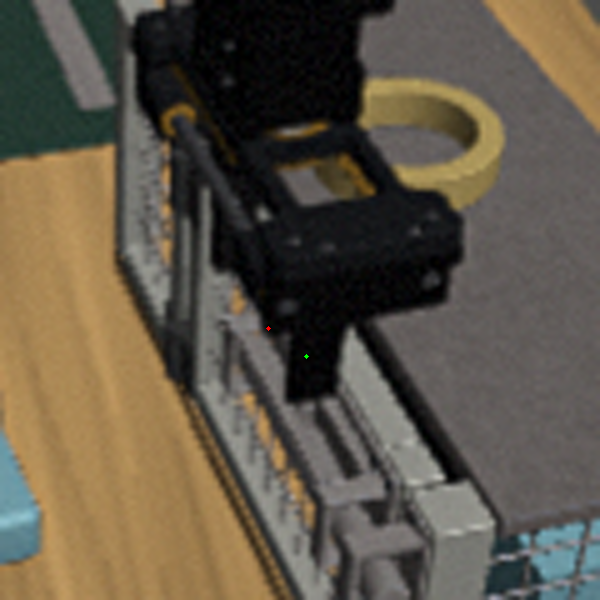

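View pics/top1.png

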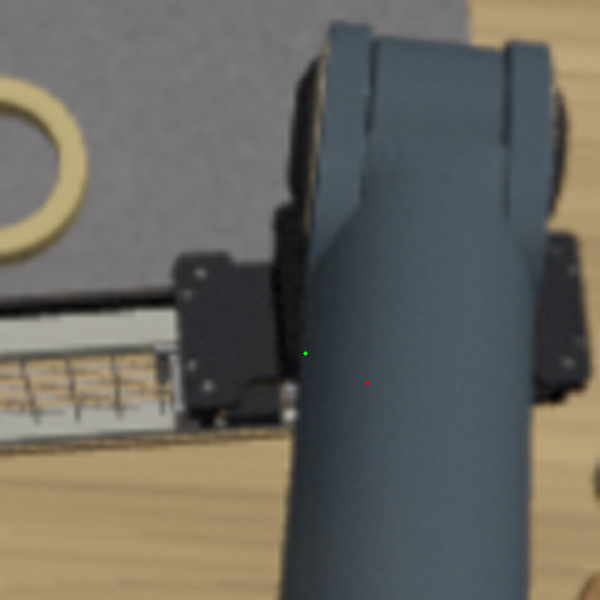

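```bash
python3 -m creep '[{"hand":-1,"slide":[0,0.55,-0.45],"yaw":0},{"hand":-1,"slide":[0,0.5,-0.45],"yaw":0},{"hand":-1,"slide":[0.3,0,0],"yaw":0}]'
python3 - <<'E'
from h import *
st([610,-81,240])
c=capture("side")
u=proj(c,[[610,-81,234]])[0]
x0,y0=int(u[0])-60,int(u[1])-70
im=cv2.resize(c["pixels"][y0:y0+120,x0:x0+120],None,fx=5,fy=5,interpolation=2)
cv2.imwrite(f"pics/side2.png",im)
E
```

```text
time_s: 3.48
position: [610.1, -83.0, 296.9]
tcp_rot: [0.536, 0.466, 0.53, -0.464]
wrist_force: [1.0, 1.7, -0.1]
gripper_width: 87.0
t 3.4833 pos [610.08 -83.02 296.92] w 86.9934709495762 F [ 0.98  1.72 -0.1 ] M [ 0.15 -0.06 -0.09]
tool y [0.99 0.14 0.01] z [ 0.14 -0.99  0.01] x [ 0.01 -0.   -1.  ]
yaw rows 0.04877831082633437
slide units [ 1.9  -0.01 -0.08]
```

View pics/side2.png

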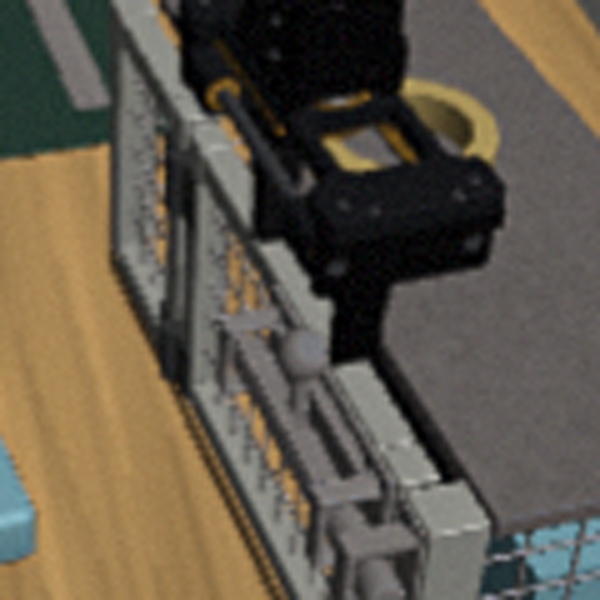

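Run:
```python
from h import *
c=capture("side");o=observe()["position"];R=toolR()
u=proj(c,[[610,-81,234]])[0];x0,y0=int(u[0])-60,int(u[1])-70
im=cv2.resize(c["pixels"][y0:y0+120,x0:x0+120],None,fx=5,fy=5,interpolation=2)
P=[o+R@np.array([25,s,z]) for z in(43.5,58.5) for s in(-9.5,9.5)]+[[610,-81,234]]
for q in proj(c,np.array(P)): 
    cv2.circle(im,tuple(int(v) for v in (q-(x0,y0)+.5)*5),2,(0,255,0),-1)
cv2.imwrite("pics/side3.png",im[200:450,200:500])
```

```text
(no output)
```

View pics/side3.png

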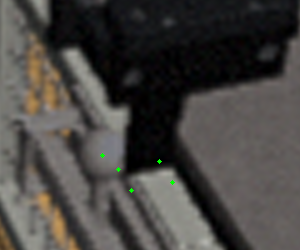

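```bash
python3 -m creep '[{"hand":-1,"slide":[0.6,-0.1,-0.05],"yaw":0},{"hand":-1,"slide":[0.6,0,0],"yaw":0},{"hand":-1,"slide":[0.4,0,0],"yaw":0},{"hand":-1,"slide":[0.1,0,0],"yaw":0}]'
python3 - <<'E'
from h import *
st([607.5,-81,239])
c=capture("side");T=capture("top")
u=proj(c,[[610,-81,234]])[0];x0,y0=int(u[0])-60,int(u[1])-70
im=cv2.resize(c["pixels"][y0:y0+120,x0:x0+120],None,fx=5,fy=5,interpolation=2)
cv2.imwrite("pics/side4.png",im)
E
```

```text
time_s: 3.92
position: [600.9, -91.8, 241.2]
tcp_rot: [0.533, 0.464, 0.529, -0.47]
wrist_force: [-0.5, -0.0, 0.3]
gripper_width: 87.4
t 3.9167 pos [600.9  -91.76 241.22] w 87.44213452954757 F [-0.52 -0.01  0.34] M [0.03 0.05 0.02]
tool y [ 0.99  0.13 -0.  ] z [ 0.13 -0.99  0.01] x [-0.   -0.01 -1.  ]
yaw rows -0.014720437986417053
slide units [ 0.07  0.26 -0.33]
```

View pics/side4.png

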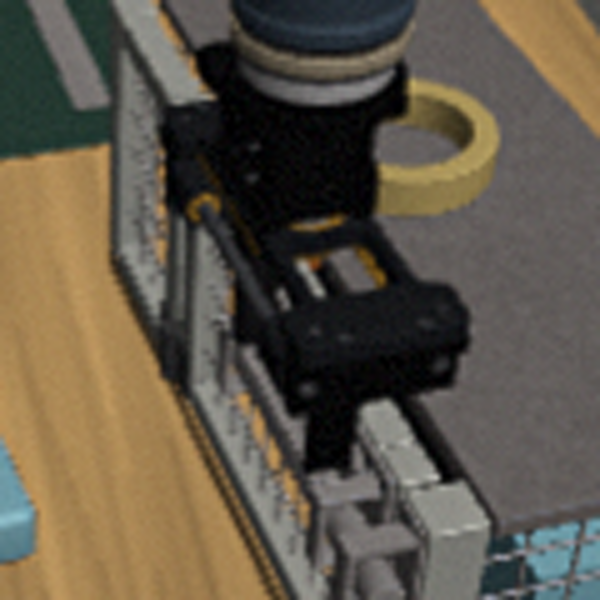

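```bash
python3 -m creep '[{"hand":-1,"slide":[0.07,0.2,-0.3],"yaw":0},{"hand":-1,"slide":[0,0,0],"yaw":0},{"hand":-1,"slide":[0,0,0],"yaw":0}]'
python3 - <<'E'
from h import *
st([607.5,-81,239])
c=capture("side")
u=proj(c,[[610,-81,234]])[0];x0,y0=int(u[0])-60,int(u[1])-70
im=cv2.resize(c["pixels"][y0:y0+120,x0:x0+120],None,fx=5,fy=5,interpolation=2)
cv2.imwrite("pics/side5.png",im)
E
```

```text
time_s: 4.27
position: [608.2, -82.0, 242.7]
tcp_rot: [0.535, 0.466, 0.527, -0.469]
wrist_force: [0.0, -1.2, -0.2]
gripper_width: 87.1
t 4.2667 pos [608.23 -82.   242.67] w 87.08405150999289 F [ 0.03 -1.18 -0.2 ] M [ 0.04 -0.01  0.06]
tool y [0.99 0.13 0.  ] z [ 0.13 -0.99  0.01] x [ 0.01 -0.01 -1.  ]
yaw rows -0.027325308932589037
slide units [ 0.12 -0.02 -0.04]
```

View pics/side5.png

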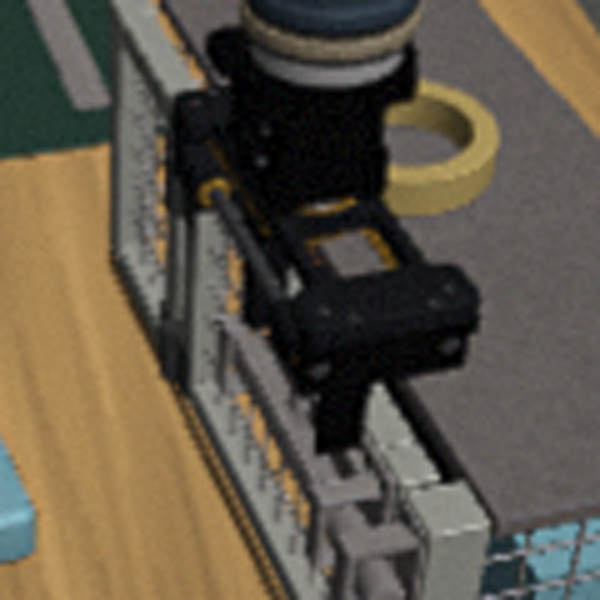

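```bash
python3 -m creep '[{"hand":0,"slide":[0.12,0,0],"yaw":0},{"hand":0.1,"slide":[0,0,0],"yaw":0},{"hand":0.2,"slide":[0,0,0],"yaw":0},{"hand":0.25,"slide":[0,0,0],"yaw":0},{"hand":0.25,"slide":[0,0,0],"yaw":0},{"hand":0.25,"slide":[0,0,0],"yaw":0}]' 12; python3 -c "
from h import *
st([607.5,-81,239])"
```

```text
time_s: 4.82
position: [609.1, -81.0, 240.3]
tcp_rot: [0.536, 0.466, 0.526, -0.468]
wrist_force: [0.4, -0.4, -0.4]
gripper_width: 54.8
t 4.8167 pos [609.09 -81.03 240.33] w 54.81479970685543 F [ 0.39 -0.42 -0.44] M [0.03 0.06 0.03]
tool y [0.99 0.13 0.01] z [ 0.13 -0.99  0.01] x [ 0.01 -0.01 -1.  ]
yaw rows -0.014577745357483945
slide units [ 0.04 -0.05 -0.01]
```

```bash
python3 -m creep '[{"hand":0.25,"slide":[0,0,0],"yaw":0},{"hand":0.25,"slide":[0,0,0],"yaw":0},{"hand":0.25,"slide":[0,0,0],"yaw":0},{"hand":0.25,"slide":[0,0,0],"yaw":0},{"hand":0.25,"slide":[0,0,0],"yaw":0}]' ; python3 -m creep '[{"hand":0.3,"slide":[0,0,0],"yaw":0},{"hand":0.4,"slide":[0,0,0],"yaw":0},{"hand":0.4,"slide":[0,0,0],"yaw":0},{"hand":0.4,"slide":[0,0,0],"yaw":0},{"hand":0.4,"slide":[0,0,0],"yaw":0}]' ;python3 -c "
from h import *
st([607.5,-81,239])"
```

```text
time_s: 5.23
position: [609.1, -81.3, 240.4]
tcp_rot: [0.536, 0.466, 0.526, -0.468]
wrist_force: [-0.5, -0.5, -0.2]
gripper_width: 33.3
time_s: 5.65
position: [609.0, -80.9, 240.4]
tcp_rot: [0.535, 0.466, 0.527, -0.468]
wrist_force: [1.1, 1.0, 0.5]
gripper_width: 26.2
t 5.65 pos [609.03 -80.9  240.38] w 26.17632667995082 F [1.12 0.98 0.46] M [0.13 0.05 0.02]
tool y [0.99 0.13 0.01] z [ 0.13 -0.99  0.01] x [ 0.01 -0.01 -1.  ]
yaw rows -0.015953468570025407
slide units [ 0.05 -0.05 -0.  ]
```

The jaws have closed on the 26 mm ball. I'll firm the grip and begin to lift.

```bash
python3 -m creep '[{"hand":1,"slide":[0,0,0],"yaw":0},{"hand":1,"slide":[0,0,0],"yaw":0},{"hand":1,"slide":[0,0,0],"yaw":0}]' 40;python3 -c "
from h import *
st()";  python3 -m creep '[{"hand":1,"slide":[-0.06,0,0],"yaw":0},{"hand":1,"slide":[-0.06,0,0],"yaw":0},{"hand":1,"slide":[0,0,0],"yaw":0}]' ;python3 -c "
from h import *
st()"
```

```text
time_s: 5.9
position: [609.0, -80.7, 240.3]
tcp_rot: [0.535, 0.466, 0.527, -0.468]
wrist_force: [-0.2, 0.3, 0.6]
gripper_width: 23.7
t 5.9 pos [608.99 -80.75 240.3 ] w 23.670278806238006 F [-0.21  0.28  0.64] M [ 0.16  0.01 -0.01]
tool y [0.99 0.13 0.01] z [ 0.13 -0.99  0.01] x [ 0.01 -0.01 -1.  ]
yaw rows -0.014868906637647655
time_s: 6.15
position: [608.9, -80.8, 242.8]
tcp_rot: [0.535, 0.466, 0.527, -0.468]
wrist_force: [0.6, -0.1, -3.3]
gripper_width: 23.8
t 6.15 pos [608.9  -80.77 242.75] w 23.84534365701172 F [ 0.61 -0.09 -3.3 ] M [ 0.1  -0.23 -0.04]
tool y [0.99 0.13 0.01] z [ 0.13 -0.99  0.01] x [ 0.01 -0.01 -1.  ]
yaw rows -0.014718800185561006
```

Run:
```python
from h import *
c=capture("side")
u=proj(c,[[610,-81,234]])[0];x0,y0=int(u[0])-50,int(u[1])-40
im=cv2.resize(c["pixels"][y0:y0+80,x0:x0+100],None,fx=7,fy=7,interpolation=2)
cv2.imwrite("pics/side6.png",im)
```

```text
(no output)
```

View pics/side6.png

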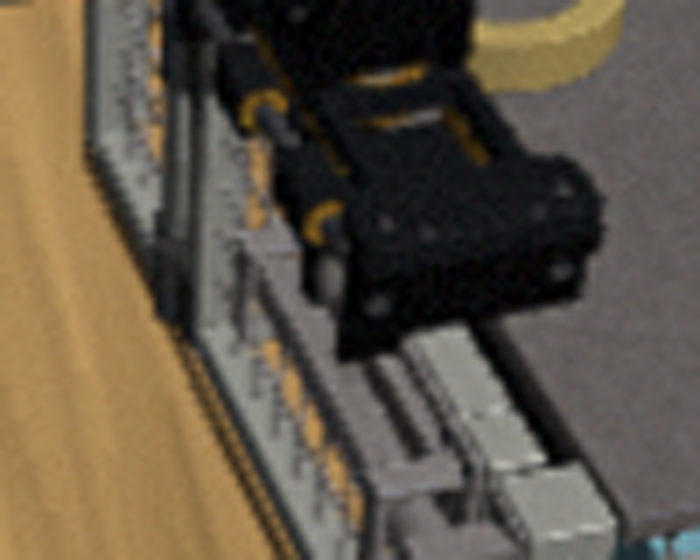

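```bash
python3 -m creep '[{"hand":1,"slide":[-0.07,0,0],"yaw":0},{"hand":1,"slide":[-0.05,0,-0.05],"yaw":0},{"hand":1,"slide":[-0.03,0,-0.1],"yaw":0},{"hand":1,"slide":[0,0,0],"yaw":0}]' ;python3 -c "
from h import *
st()"
```

```text
time_s: 6.53
position: [608.4, -77.4, 246.7]
tcp_rot: [0.535, 0.466, 0.526, -0.468]
wrist_force: [0.5, 1.2, -3.2]
gripper_width: 23.9
t 6.5333 pos [608.42 -77.37 246.73] w 23.901856463516957 F [ 0.47  1.16 -3.18] M [ 0.43 -0.13  0.03]
tool y [0.99 0.13 0.01] z [ 0.13 -0.99  0.01] x [ 0.01 -0.01 -1.  ]
yaw rows -0.024593726114054602
```

```bash
python3 -m creep '[{"hand":1,"slide":[-0.02,0,-0.12],"yaw":0},{"hand":1,"slide":[0,0,-0.12],"yaw":0}]' ;python3 -c "
from h import *
st()"
```

```text
time_s: 6.7
position: [607.6, -71.1, 247.4]
tcp_rot: [0.535, 0.466, 0.525, -0.469]
wrist_force: [2.1, -1.8, -2.4]
gripper_width: 24.0
t 6.7 pos [607.59 -71.13 247.4 ] w 23.965630094859815 F [ 2.1  -1.75 -2.42] M [-0.23 -0.27  0.06]
tool y [0.99 0.13 0.01] z [ 0.13 -0.99  0.01] x [ 0.01 -0.01 -1.  ]
yaw rows -0.035946758925153866
```

It is 10 mm drawn with only 1.8 N of resistance, so it is over the lip. I'll keep drawing.

```bash
python3 -m creep '[{"hand":1,"slide":[0,0,-0.25],"yaw":0},{"hand":1,"slide":[0,0,-0.25],"yaw":0},{"hand":1,"slide":[0,0,-0.25],"yaw":0}]' ;python3 -c "
from h import *
st()"
```

```text
time_s: 6.95
position: [604.6, -48.8, 247.2]
tcp_rot: [0.535, 0.466, 0.524, -0.47]
wrist_force: [1.9, -1.8, -3.0]
gripper_width: 23.9
t 6.95 pos [604.57 -48.79 247.25] w 23.928689715078473 F [ 1.88 -1.81 -2.96] M [-0.26 -0.33  0.07]
tool y [0.99 0.12 0.01] z [ 0.12 -0.99  0.01] x [ 0.01 -0.01 -1.  ]
yaw rows -0.053372602829341684
```

```bash
python3 -m creep '[{"hand":1,"slide":[0,0,-0.2],"yaw":0},{"hand":1,"slide":[0,0,-0.15],"yaw":0},{"hand":1,"slide":[0,0,-0.1],"yaw":0},{"hand":1,"slide":[0,0,-0.07],"yaw":0}]' ;python3 -c "
from h import *
st()"
```

```text
time_s: 7.28
position: [602.2, -31.5, 247.2]
tcp_rot: [0.537, 0.465, 0.524, -0.47]
wrist_force: [3.3, -9.7, -3.3]
gripper_width: 23.8
t 7.2833 pos [602.25 -31.49 247.2 ] w 23.771019949966984 F [ 3.3  -9.72 -3.29] M [-1.93 -0.63 -0.01]
tool y [0.99 0.13 0.01] z [ 0.13 -0.99  0.02] x [ 0.01 -0.02 -1.  ]
yaw rows -0.028817537014548998
```

```bash
python3 -m creep '[{"hand":1,"slide":[0,0,-0.05],"yaw":0},{"hand":1,"slide":[0,0,-0.03],"yaw":0},{"hand":1,"slide":[0,0,0],"yaw":0}]' ;python3 - <<'E'
from h import *
st()
for n in("side","top"):
    c=capture(n);u=proj(c,[[605,-50,234]])[0];x0,y0=int(u[0])-50,int(u[1])-40
    cv2.imwrite(f"pics/{n}7.png",cv2.resize(c["pixels"][y0:y0+85,x0:x0+100],None,fx=6,fy=6,interpolation=2))
E
```

```text
time_s: 7.53
position: [602.3, -31.6, 247.2]
tcp_rot: [0.538, 0.465, 0.522, -0.471]
wrist_force: [1.9, -1.2, -3.4]
gripper_width: 23.7
t 7.5333 pos [602.27 -31.59 247.2 ] w 23.722950569359334 F [ 1.92 -1.2  -3.4 ] M [-0.04 -0.27  0.08]
tool y [0.99 0.12 0.01] z [ 0.12 -0.99  0.02] x [ 0.01 -0.02 -1.  ]
yaw rows -0.04859153840877095
```

View pics/side7.png

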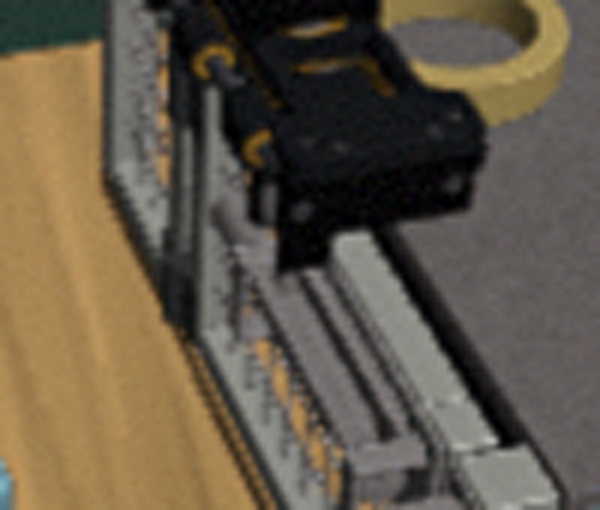

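The bolt is against its stop, and the measured position matches the model to within 1 mm. Next I'll swing the gate, turning the tool with it.

```bash
python3 -m creep '[{"hand":1,"slide":[0,-0.1,-0.02],"yaw":0.12},{"hand":1,"slide":[0,-0.15,-0.02],"yaw":0.2},{"hand":1,"slide":[0,-0.15,-0.02],"yaw":0.2},{"hand":1,"slide":[0,-0.15,-0.02],"yaw":0.2}]' ;cat >> h.py <<'E'
def ang():
    d=observe()["position"][:2]-np.array([597.1,154.4]); a=np.arctan2(d[1],d[0])
    a0=np.arctan2(-31.6-154.4,602.3-597.1); print("theta",a0-a,"r",np.hypot(*d))
E
python3 -c "
from h import *
st();ang()"
```

```text
time_s: 7.97
position: [588.2, -31.5, 247.5]
tcp_rot: [0.518, 0.49, 0.499, -0.493]
wrist_force: [3.0, -3.5, -3.4]
gripper_width: 23.9
t 7.9667 pos [588.24 -31.52 247.51] w 23.87904973150631 F [ 2.96 -3.47 -3.36] M [-0.39 -0.62  0.33]
tool y [1.   0.03 0.02] z [ 0.03 -1.    0.02] x [ 0.02 -0.02 -1.  ]
yaw rows -0.7998721050719027
theta 0.07557261587963149 r 186.13497088915324
```

```bash
python3 -m creep '[{"hand":1,"slide":[0,-0.17,-0.02],"yaw":0.17},{"hand":1,"slide":[0,-0.17,-0.02],"yaw":0.17},{"hand":1,"slide":[0,-0.17,-0.02],"yaw":0.17},{"hand":1,"slide":[0,-0.17,-0.02],"yaw":0.17}]';python3 -c "
from h import *
st();ang()"
```

```text
time_s: 8.3
position: [568.5, -29.6, 248.1]
tcp_rot: [0.497, 0.515, 0.474, -0.513]
wrist_force: [4.6, -3.4, -3.9]
gripper_width: 23.9
t 8.3 pos [568.47 -29.6  248.05] w 23.891562811045773 F [ 4.63 -3.39 -3.92] M [-0.39 -0.95  0.02]
tool y [ 1.   -0.06  0.03] z [-0.06 -1.    0.02] x [ 0.02 -0.02 -1.  ]
yaw rows -1.5578536252139379
theta 0.18229081364055322 r 186.2173589168517
```

```bash
python3 -m creep '[{"hand":1,"slide":[0,-0.17,-0.02],"yaw":0.2},{"hand":1,"slide":[0,-0.17,-0.02],"yaw":0.2},{"hand":1,"slide":[0,-0.14,-0.02],"yaw":0.15},{"hand":1,"slide":[0,-0.06,-0.01],"yaw":0.05},{"hand":1,"slide":[0,0,0],"yaw":0}]';python3 -c "
from h import *
st();ang()"
```

```text
time_s: 8.72
position: [553.0, -26.7, 249.5]
tcp_rot: [0.478, 0.537, 0.45, -0.53]
wrist_force: [4.4, -3.6, -2.6]
gripper_width: 23.9
t 8.7167 pos [552.99 -26.66 249.49] w 23.904106370493096 F [ 4.39 -3.6  -2.56] M [-0.44 -0.8   0.06]
tool y [ 0.99 -0.14  0.04] z [-0.14 -0.99  0.02] x [ 0.03 -0.02 -1.  ]
yaw rows -2.250444275354474
theta 0.2669355039703527 r 186.35934384623584
```

```bash
python3 -m creep '[{"hand":1,"slide":[0.08,-0.12,-0.02],"yaw":0.1},{"hand":1,"slide":[0.03,-0.06,0],"yaw":0},{"hand":1,"slide":[0,0,0],"yaw":0},{"hand":1,"slide":[0,0,0],"yaw":0}]';python3 - <<'E'
from h import *
st();ang()
for n in("side","top"):
    c=capture(n);cv2.imwrite(f"pics/{n}8.png",cv2.resize(c["pixels"],None,fx=1.5,fy=1.5,interpolation=2))
E
python3 -m creep '[{"hand":1,"slide":[0,0,0],"yaw":0},{"hand":1,"slide":[0,0,0],"yaw":0},{"hand":1,"slide":[0,0,0],"yaw":0},{"hand":1,"slide":[0,0,0],"yaw":0},{"hand":1,"slide":[0,0,0],"yaw":0},{"hand":1,"slide":[0,0,0],"yaw":0}]';python3 -c "
from h import *
st();ang();print(observe()['joint_vel'])"
```

```text
time_s: 9.05
position: [550.1, -25.9, 247.9]
tcp_rot: [0.476, 0.543, 0.443, -0.531]
wrist_force: [4.1, -3.4, -3.6]
gripper_width: 23.8
t 9.05 pos [550.06 -25.92 247.87] w 23.77099175802056 F [ 4.14 -3.38 -3.55] M [-0.48 -0.78  0.11]
tool y [ 0.99 -0.15  0.05] z [-0.16 -0.99  0.02] x [ 0.04 -0.02 -1.  ]
yaw rows -2.381177401878761
theta 0.28313898052601427 r 186.3501354836914
time_s: 9.65
position: [551.3, -26.2, 248.9]
tcp_rot: [0.477, 0.544, 0.442, -0.53]
wrist_force: [3.3, -3.6, -3.2]
gripper_width: 23.7
t 9.65 pos [551.33 -26.23 248.93] w 23.67240992460845 F [ 3.34 -3.55 -3.23] M [-0.49 -0.66  0.12]
tool y [ 0.99 -0.15  0.05] z [-0.16 -0.99  0.02] x [ 0.05 -0.03 -1.  ]
yaw rows -2.3850901737556867
theta 0.2761122412882324 r 186.33724248382202
[ 0. -0.  0. -0.  0. -0. -0.]
```

View pics/side8.png

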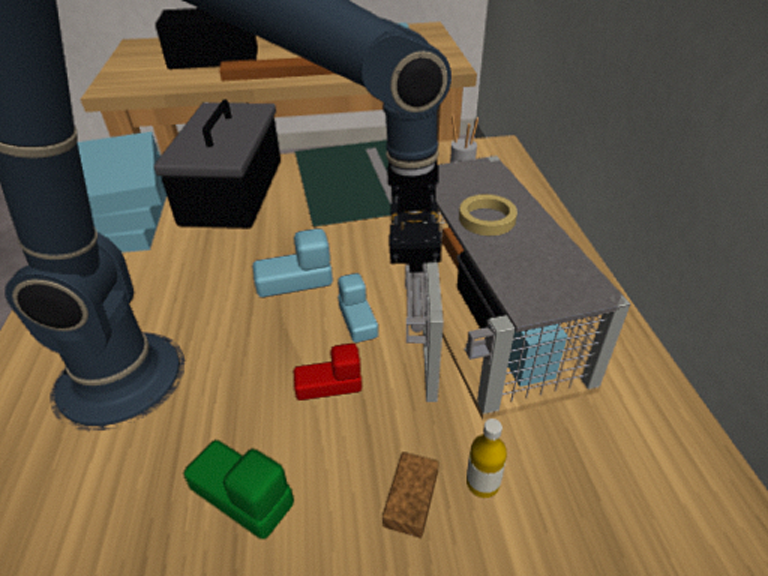

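View pics/top8.png

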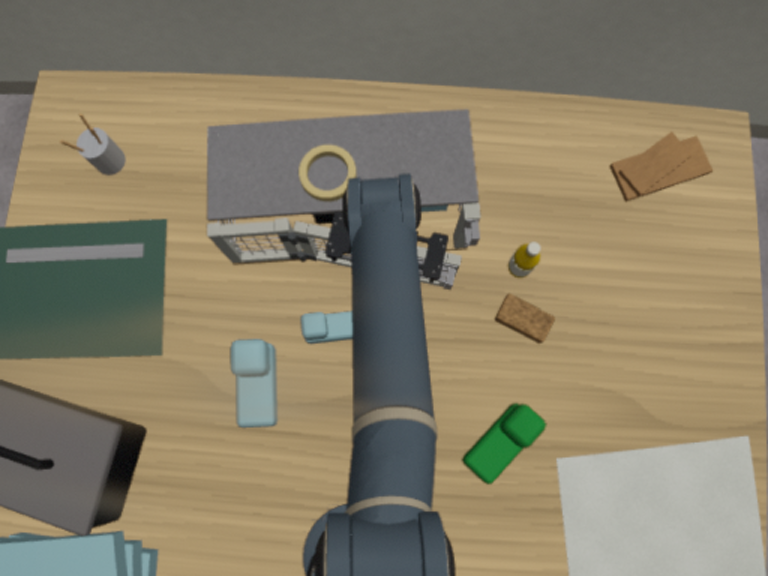

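Side view: the gate stands ajar, with its free edge at about (433,390) in the enlarged picture, and the keeper at (480,343) is empty. The bystanders look untouched. I'll check the angle and the bystanders numerically, then hand in.

Run:
```python
from h import *
c=capture("side")
for th in(.2,.28,.36):
    a=.13-th;P=np.array([597.1-np.sin(a)*-312,154.4+np.cos(a)*-312,0])
    print(th,proj(c,[P])[0]*1.5, "(obs bottom front of free edge ~428,400)")
T=capture("top")
for n,cam in(("foam_model","top"),("foam_model","side"),("glue","top"),("glue","side"),("cork_block","top"),("tape","top"),("tape","side")): print(n,cam,[[round(float(x)) for x in d["extent"]] for d in spot_in(n,cam)][:4])
st();ang();job_done()
```

```text
0.2 [438.84830246 408.81748665] (obs bottom front of free edge ~428,400)
0.28 [424.58586412 409.16179308] (obs bottom front of free edge ~428,400)
0.36 [410.31061418 408.56842957] (obs bottom front of free edge ~428,400)
foam_model top [[199, 208, 235, 227], [308, 266, 367, 325], [154, 226, 184, 284], [199, 101, 239, 132]]
foam_model side [[124, 295, 195, 358], [225, 180, 250, 227], [169, 149, 223, 197], [313, 279, 336, 330]]
glue top [[339, 159, 361, 187]]
glue side [[312, 282, 338, 332], [309, 131, 343, 158]]
cork_block top [[330, 196, 371, 229]]
tape top [[199, 101, 240, 133], [338, 160, 362, 187]]
tape side [[308, 131, 347, 157]]
t 10.1 pos [551.33 -26.23 248.94] w 23.764637538979777 F [ 3.45 -2.8  -3.42] M [-0.5  -0.65  0.18]
tool y [ 0.99 -0.15  0.05] z [-0.16 -0.99  0.02] x [ 0.05 -0.03 -1.  ]
yaw rows -2.385199956250385
theta 0.276089749046893 r 186.34163799144716
the job is handed in; nothing more can be done
```

The gate is open and still held ajar with the bolt drawn, and I handed the job in at about 10 s. No verdict is reported, so what follows comes from my own checks.

I took the ball knob with the jaws along the gate and lifted it about 6 mm while pulling. It came over the lip with about 2 N of resistance. I drew it about 50 mm to its stop, where I felt roughly 10 N, and only then swung the gate, turning the tool with it.

- **Gate angle:** about 0.28 rad from the knob's arc, so the free edge stands out about 85 mm. The side picture roughly agrees, reading about 0.26 rad, with the edge some 9 px higher in the enlarged picture than the model puts it.
- **Holding:** the arm stands still with the 40 N grip and about 4 N of spring pull at the wrist. With idle rows the gate crept shut by about 0.007 rad, then held steady.
- **Bolt:** still drawn, since the knob's distance from the hinge stayed at 186 mm.
- **Bystanders:** the small blue foam model, glue bottle, cork block and tape roll were found within 2–3 px of where they started. The one larger change is the foam model's right edge in the top view, which the arm partly covers.
- **Disagreements:** the side and top cameras differed by about 6.5 mm on the knob before the grasp. The jaws also read 24 mm on the 26 mm ball under full grip. Neither caused any slipping.

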